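Find the oven button that still snaps and guard it

ROBOT

A 6-joint arm with a two-finger parallel gripper is mounted at the origin on the work surface. World frame = base frame: x ahead of the robot, y to its left, z up, the work surface at z = 0. Lengths are in m, angles in rad, forces in N, time in s.
With the tool pointing down it reaches from about 0.3 to 0.875 m from the base axis. Payload 6.4 kg.
Tool frame: the origin (TCP) lies on the centre line of the jaws, within the pads' length; the fingertips stand 14 mm ahead of it and the grasp point (between the pads) lies 5 mm behind it; z points along the fingers, y is the direction in which the jaws open and shut (so a half turn about z gives the same grasp; the last joint's range is limited). The gripper opens to 85 mm and grips with 20 to 120 N. Pads are 22 mm wide; open, the fingers measure 114 mm over their backs; the gripper's body (76 mm by 85 mm) begins 54 mm behind the grasp point. The pads swing forward as they close: fully open they stand 13 mm farther back than shut.
Start: joints at [0.922, 0.181, 1.607, -0, 1.354, -0.206], TCP at [0.246, 0.52, 0.245] pointing down, gripper open.
Joint ranges: [-2.99, 2.99], [-0.89, 2.07], [0.3, 2.58], [-1.14, 4.28], [0, 2.63], [-3.12, 3.12]. Speed limits (rad/s): [2.57, 2.57, 3.01, 3.14, 3.14, 3.14].

INTERFACE

Orientations are given as a unit quaternion [w, x, y, z].
In Python, from bench import * gives the robot as it stands.
- The arm moves only by the tool servo_tool, never from a script. Its argument "plan" is a list that holds one entry, the list of rows, each a list of 5 numbers: the shift along the world's x, y, z in m, then the turn about the world's z in rad, then the gripper command: -1 is shut, 1 is fully open, values between are in proportion. In form: [[[tx, ty, tz, roll, claw], ...]]. A call has 1 to 8 rows; each row shifts and turns the commanded pose from where the row before left it; what a row does not reach is not made up. A row lasts 1/10 s, in which the tool goes at most 50 mm and 8.59 degrees, less where a joint would pass 70% of its speed; a pose out of reach is approached as far as the arm can. A call with a gripper value outside its range is refused whole. The fingers move at their own pace and stop on an object; the grip force is fixed at half the most. Time passes only in rows, so rows that do not move let the fingers close. It gives the time, the measured TCP pose, the force and the opening at its end, in the units of the state.
- get_obs(): the state, without advancing time (a new reading comes with each control period).
- camera(name): name is "scene" or "top" or "wrist"; returns a dict with "img" (480x640x3 uint8, blue, green, red), "camera_matrix" (3x3 intrinsics, pixels), "rvec" (rotation vector, rad) and "tvec" (3), from world to camera coordinates, as OpenCV has them. Camera axes: x right, y down, z forward; pixel columns grow to the right and rows downward; lengths in m; the calibration is good to about 2 mm. A picture is of the moment at which its call begins. There is no depth.
- hand_in(): hands the job in, once; it reports no verdict.
Trained networks look in a picture, given as the dict that the camera call returned (one of the last four; its "shot" number tells which), for a name from the list of things; names that differ only in an ending like _2 or _b are one class to them, and where a whole thing is asked for, a point or a joint stands for the part that bears it (a point fixed in the world has none). Each returns a list of dicts, best first, with "conf" (0 to 1); they miss things now and then, are a little off and sometimes report something else, mostly with a low value. They report only what shows in the picture. A call takes as long as a camera call. They do not tell look-alikes from the thing itself.
- trace(picture, thing): "mask" (480x640 bool, what is visible of it) and "rect" ([left, top, right, bottom] as shares, 0 to 1, of the picture: columns of its width, rows of its height, round what is visible of it).
- pinpoint(picture, thing): "centre" ([row, column] as shares, 0 to 1, of the picture: columns of its width, rows of its height: a listed point, or the origin of a listed thing).
The state is a dict: "time_s": time; "q": joint angles; "dq": joint speeds; "joint_efforts": joint torques, N m; "eef_pos": TCP position; "eef_rot": TCP orientation; "wrist_force": force on the tool from outside, world axes, zero at the start; "torque": the same for the moment, N m; "opening": opening from 0.0 (shut) to 1.0 (fully open).
Only numpy, scipy, OpenCV 4.12 (cv2) and the standard library are available. Lean on these libraries where they do the work, as an engineer would, in place of code of your own. Each camera call takes 0.05 s, during which the arm holds its last target.

TASK

Only one of the four yellow buttons on the oven console still works: press them slowly and gently, one at a time, until you feel one snap over and stay in, and give up on those that stay soft to the bottom of their stroke, never forcing any. Leave the good one snapped in, then pick up the red guard and set it gently down flat on the console around that button. Do not disturb the other things on the bench.

Things in the scene. Friction and masses are not known exactly. Their poses are not given: they have to be found in the camera images.
- console: oven control console, an aluminium box 200 x 200 mm and 50 mm high with a black face on top, fixed to the table; origin under its centre, z up; four identical yellow round pushbuttons stand on its face in a 2 x 2 square, 95 mm apart. Fixed for good, but its place and yaw differ each time
- slot1 (a point): point on the console's top face (50 mm above the table) at the axis of button 1. The button's cap is 30 mm across and its flat top stands 18 to 20 mm above this point before it is pressed (each differs); it runs in a steel collar 38 mm across and 4 mm high
- slot2 (a point): point on the console's top face (50 mm above the table) at the axis of button 2. The button's cap is 30 mm across and its flat top stands 18 to 20 mm above this point before it is pressed (each differs); it runs in a steel collar 38 mm across and 4 mm high
- slot3 (a point): point on the console's top face (50 mm above the table) at the axis of button 3. The button's cap is 30 mm across and its flat top stands 18 to 20 mm above this point before it is pressed (each differs); it runs in a steel collar 38 mm across and 4 mm high
- slot4 (a point): point on the console's top face (50 mm above the table) at the axis of button 4. The button's cap is 30 mm across and its flat top stands 18 to 20 mm above this point before it is pressed (each differs); it runs in a steel collar 38 mm across and 4 mm high
- key1 (a joint): travel of button 1 below 20 mm over the face, m; 0 to 0.002 untouched (its rest). Good one (any of 4): holds firm up to a peak of about 5 N within the first mm below rest, then gives way, down to 0 N 2.5 mm below rest, where the cap drops by itself and stays in, at a hard stop 4 mm below rest. Worn ones: creep evenly from 0.5 to at most 3 N at 4.5 mm, then a rubber stop (3 N/mm); spring back. Over 12 N breaks one
- key2 (a joint): travel of button 2 below 20 mm over the face, m; 0 to 0.002 untouched (its rest). Good one (any of 4): holds firm up to a peak of about 5 N within the first mm below rest, then gives way, down to 0 N 2.5 mm below rest, where the cap drops by itself and stays in, at a hard stop 4 mm below rest. Worn ones: creep evenly from 0.5 to at most 3 N at 4.5 mm, then a rubber stop (3 N/mm); spring back. Over 12 N breaks one
- key3 (a joint): travel of button 3 below 20 mm over the face, m; 0 to 0.002 untouched (its rest). Good one (any of 4): holds firm up to a peak of about 5 N within the first mm below rest, then gives way, down to 0 N 2.5 mm below rest, where the cap drops by itself and stays in, at a hard stop 4 mm below rest. Worn ones: creep evenly from 0.5 to at most 3 N at 4.5 mm, then a rubber stop (3 N/mm); spring back. Over 12 N breaks one
- key4 (a joint): travel of button 4 below 20 mm over the face, m; 0 to 0.002 untouched (its rest). Good one (any of 4): holds firm up to a peak of about 5 N within the first mm below rest, then gives way, down to 0 N 2.5 mm below rest, where the cap drops by itself and stays in, at a hard stop 4 mm below rest. Worn ones: creep evenly from 0.5 to at most 3 N at 4.5 mm, then a rubber stop (3 N/mm); spring back. Over 12 N breaks one
- guard_grip (a point): red guard, loose, standing on the table: ring 64 mm outside, 48 mm inside, 12 mm high, with a hoop handle across it, 58 mm high in all, 60 g. This point: centre of the hoop's level bar (64 mm long, 12 x 12 mm), on the ring's axis, 52 mm above the underside; x along the bar, z up. Around a snapped-in button it rests on the console's face, 5 mm clear of the collar all round
- jar: bystander, loose: white ceramic flour jar, 84 mm wide, 120 mm high; origin at its underside (a tool's origin at its middle)
- sprayer: bystander, loose: clear spray bottle, 64 mm wide, 180 mm high; origin at its underside (a tool's origin at its middle)
- brush: bystander, loose: pastry brush lying flat; origin at its underside (a tool's origin at its middle)
- scraper: bystander, loose: steel dough scraper with a wooden grip, 120 mm wide, lying flat; origin at its underside (a tool's origin at its middle)
- cutter: bystander, loose: plain steel pastry-cutter ring, 70 mm wide, 35 mm high (not the guard); origin at its underside (a tool's origin at its middle)
- mug: bystander, loose: blue mug, 80 mm wide, 90 mm high; origin at its underside (a tool's origin at its middle)
- spoon: bystander, loose: wooden spoon lying flat; origin at its underside (a tool's origin at its middle)
Things that resemble listed ones, but are neither listed nor needed, are in the scene too. There is more than one size of the part that bears guard_grip; the job needs the smallest.

How it is judged:
By the outcome, as a careful person would: the job done as asked, in the order asked, and still so for the second after the job is handed in, with the robot touching nothing.
It also fails if it takes over 72 s, if anything falls off the work surface, if the arm or the gripper's body presses on something with over 40 N, if the wrist force passes 120 N, or if a joint passes its speed limit or range.

## Working session

There is one attempt and no reset: what is moved stays moved. The work goes in short steps, Python scripts to look and compute and a tool call to move; the robot and the scene stay as the last step left them, time stands still between calls to the robot, and variables do not carry over. Pictures are saved under pics/ and viewed, and the job is handed in when it is done.

Besides the shell and the picture viewer there is one more tool, called after "Emit:" by a JSON object that holds its "name" and its "arguments", one argument or row to a line. servo_tool: Moves the arm, as the interface text tells. Its arguments: {"type":"object","properties":{"plan":{"type":"array"}},"required":["plan"]}

```bash
ls; mkdir -p pics; cat > h.py <<'E'
from bench import *
import numpy as np, cv2
def ray(p,uv):
    R=cv2.Rodrigues(np.array(p["rvec"],float))[0];t=np.array(p["tvec"],float).reshape(3)
    K=np.array(p["camera_matrix"])
    d=R.T@np.linalg.inv(K)@np.array([uv[0],uv[1],1.]);return -R.T@t,d
def onz(p,uv,z):
    o,d=ray(p,uv);return o+d*(z-o[2])/d[2]
def proj(p,P):
    return cv2.projectPoints(np.array(P,float).reshape(-1,3),np.array(p["rvec"],float),np.array(p["tvec"],float),np.array(p["camera_matrix"]),None)[0].reshape(-1,2)
E
python3 - <<'E'
from h import *
s=get_obs();print(s)
for n in ["scene","top"]:
    p=camera(n);cv2.imwrite(f"pics/{n}0.png",p["img"]);print(n,onz(p,(320,240),0),ray(p,(320,240))[0])
    for t,z in [("slot1",.05),("slot2",.05),("slot3",.05),("slot4",.05),("guard_grip",.052),("console",0)]:
        for r in pinpoint(p,t):
            uv=(r["centre"][1]*640,r["centre"][0]*480);print(t,round(r["conf"],2),np.round(uv),np.round(onz(p,uv,z),4))
E
```

```text
pics
{'time_s': 0.0, 'q': array([ 9.21666053e-01,  1.81574692e-01,  1.60800838e+00, -1.40649665e-05,
        1.35379226e+00, -2.06278050e-01]), 'dq': array([ 0.00064013,  0.00108623, -0.00031405, -0.00024423,  0.00108383,
       -0.00013497]), 'joint_efforts': array([-1.20193916e-03, -4.44860172e+01, -3.51343489e+01, -2.63512329e-04,
        8.93807912e-03, -1.47293053e-05]), 'eef_pos': array([0.24604762, 0.51911164, 0.24436503]), 'eef_rot': array([-3.63465333e-04,  2.19619569e-01,  9.75585183e-01, -8.13897468e-04]), 'wrist_force': array([-0.45150859,  0.22740379,  0.34408706]), 'torque': array([-0.04365657, -0.05685798, -0.00647593]), 'opening': 1.000431359462242}
scene [0.55974863 0.00847357 0.        ] [1.51159436 0.01927881 1.11157438]
slot1 0.77 [305. 215.] [ 0.5223 -0.0285  0.05  ]
slot1 0.7 [263. 212.] [ 0.513  -0.1351  0.05  ]
slot1 0.67 [301. 241.] [ 0.6064 -0.0376  0.05  ]
slot1 0.66 [496. 259.] [0.6539 0.4201 0.05  ]
slot1 0.59 [264. 240.] [ 0.6045 -0.1262  0.05  ]
slot2 0.77 [305. 215.] [ 0.5223 -0.0285  0.05  ]
slot2 0.7 [263. 212.] [ 0.513  -0.1351  0.05  ]
slot2 0.67 [
[... 1229 characters left out ...]
05  ]
slot2 0.62 [370. 237.] [ 0.6004 -0.1286  0.05  ]
slot3 0.95 [334. 230.] [ 0.6176 -0.0296  0.05  ]
slot3 0.91 [370. 270.] [ 0.5097 -0.1272  0.05  ]
slot3 0.81 [336. 266.] [ 0.5174 -0.036   0.05  ]
slot3 0.62 [370. 237.] [ 0.6004 -0.1286  0.05  ]
slot4 0.95 [334. 230.] [ 0.6176 -0.0296  0.05  ]
slot4 0.91 [370. 270.] [ 0.5097 -0.1272  0.05  ]
slot4 0.81 [336. 266.] [ 0.5174 -0.036   0.05  ]
slot4 0.62 [370. 237.] [ 0.6004 -0.1286  0.05  ]
guard_grip 0.87 [194. 300.] [0.4191 0.3354 0.052 ]
guard_grip 0.76 [268. 263.] [0.5226 0.1469 0.052 ]
guard_grip 0.75 [224. 252.] [0.5498 0.2662 0.052 ]
console 0.7 [337. 231.] [ 0.6245 -0.0402  0.    ]
console 0.61 [350. 253.] [ 0.5626 -0.078   0.    ]
```

View pics/scene0.png

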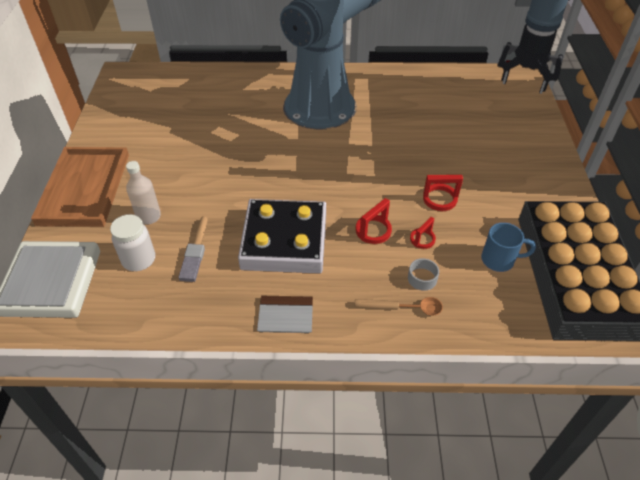

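View pics/top0.png

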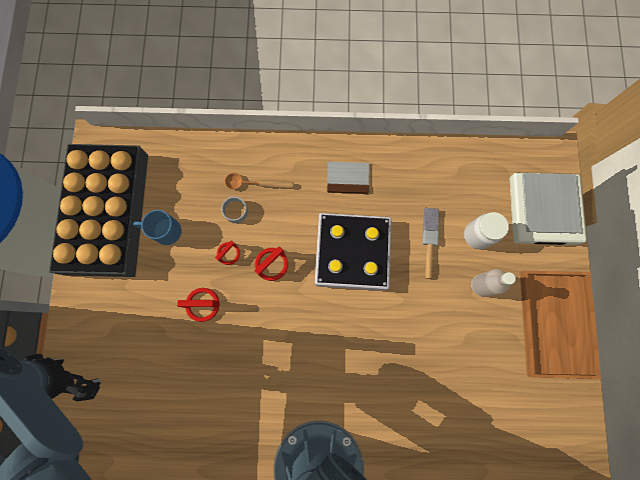

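Both views show the console with four yellow buttons at top pixels (337,231), (372,234), (335,266) and (371,268). The smallest red guard is at about (228,252) in top and (424,232) in scene. Next I'll refine these by colour.

```bash
cat > m.py <<'E'
from h import *
from scipy.optimize import least_squares
obs=[]
for n in ["scene","top"]:
    p=camera(n);im=p["img"];hsv=cv2.cvtColor(im,cv2.COLOR_BGR2HSV)
    m=cv2.inRange(hsv,(22,140,120),(35,255,255))
    k,l,st,c=cv2.connectedComponentsWithStats(m)
    S=onz
    B=[c[i] for i in range(1,k) if st[i,4]>40]
    print(n,[(np.round(c[i],1),st[i,4],np.round(onz(p,c[i],.066),4)) for i in range(1,k) if st[i,4]>40])
    obs.append((p,np.array(B)))
    m=cv2.inRange(hsv,(0,150,80),(6,255,255))|cv2.inRange(hsv,(174,150,80),(180,255,255))
    k,l,st,c=cv2.connectedComponentsWithStats(m)
    print([(np.round(c[i],1),st[i]) for i in range(1,k) if st[i,4]>60])
loc=np.array([[a,b,0.067-.05] for a in(-.0475,.0475) for b in (-.0475,.0475)])
def pts(x):
    C,s=np.cos(x[2]),np.sin(x[2]);R=np.array([[C,-s,0],[s,C,0],[0,0,1]])
    return loc@R.T+[x[0],x[1],.05]
def f(x):
    r=[]
    for p,B in obs:
        q=proj(p,pts(x))
        for a in q:
            d=B-a;r+=list(d[np.argmin((d**2).sum(1))])
    return r
s=least_squares(f,[.558,-.078,0]);print(s.x,np.round(s.fun,1));print(np.round(pts(s.x),4))
for p,B in obs:
  im=p["img"]
  u=proj(p,[[.553,.266,.03]])[0].astype(int)
  c=im[u[1]-40:u[1]+40,u[0]-50:u[0]+50]
  cv2.imwrite("pics/g%d.png"%p["shot"],cv2.resize(c,None,fx=7,fy=7,interpolation=cv2.INTER_CUBIC))
  print(u,p["shot"])
E
python3 m.py
```

```text
scene [(array([265.9, 209.3]), np.int32(117), array([ 0.5178, -0.1267,  0.066 ])), (array([303.8, 210.8]), np.int32(113), array([ 0.5216, -0.0323,  0.066 ])), (array([261.5, 238.2]), np.int32(128), array([ 0.6126, -0.1301,  0.066 ])), (array([301.2, 239.5]), np.int32(130), array([ 0.6155, -0.0356,  0.066 ]))]
[(array([442.4, 189.3]), array([423, 174,  40,  37, 905], dtype=int32)), (array([374.7, 222.6]), array([355, 198,  37,  46, 874], dtype=int32)), (array([423.3, 234.2]), array([410, 217,  26,  32, 426], dtype=int32))]
top [(array([337. , 230.5]), np.int32(96), array([ 0.6117, -0.037 ,  0.066 ])), (array([372.1, 232.7]), np.int32(97), array([ 0.608 , -0.1316,  0.066 ])), (array([335.1, 265.4]), np.int32(99), array([ 0.5171, -0.0333,  0.066 ])), (array([370.8, 267.6]), np.int32(100), array([ 0.5134, -0.1281,  0.066 ]))]
[(array([226.7, 252.3]), array([215, 241,  25,  24, 269], dtype=int32)), (array([270.1, 262.6]), array([255, 247,  33,  34, 577], dtype=int32)), (array([200., 304.]), array([177, 288,  43,  34, 652], dtype=int32))]
[ 0.56452691 -0.08178499 -0.0368863 ] [0.3 1.  0.1 1.1 0.3 1.  0.2 0.8 0.2 0.8 0.2 0.7 0.2 0.9 0.3 0.8]
[[ 0.5153 -0.1275  0.067 ]
 [ 0.5188 -0.0326  0.067 ]
 [ 0.6102 -0.131   0.067 ]
 [ 0.6137 -0.0361  0.067 ]]
[423 231] 3
[225 251] 4
```

```bash
python3 -c "
import cv2,numpy as np
a=cv2.imread('pics/g3.png');b=cv2.imread('pics/g4.png');c=np.vstack([a,b]);cv2.imwrite('pics/g34.png',cv2.resize(c,None,fx=.53,fy=.53))"
```

```text
(no output)
```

View pics/g34.png

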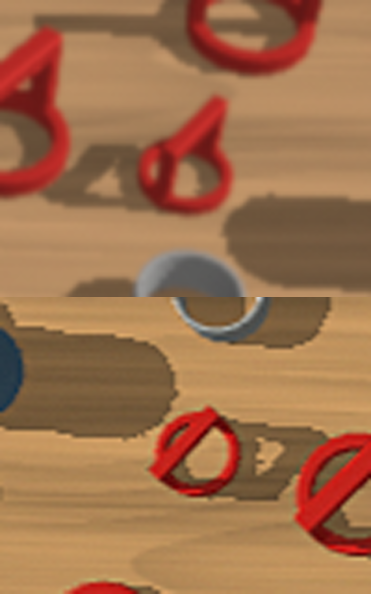

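Emit:
{"name": "servo_tool", "arguments": {
  "plan": [
    [[0.03, -0.04, 0, 0, -1], [0.03, -0.04, 0, 0, -1], [0.03, -0.04, 0, 0, -1], [0.03, -0.04, 0, 0, -1], [0.03, -0.04, 0, 0, -1], [0.03, -0.04, 0, 0, -1], [0.03, -0.04, 0, 0, -1], [0.03, -0.04, 0, 0, -1]]
  ]
}}

```text
time_s: 1.6
eef_pos: [0.4874, 0.1978, 0.2456]
eef_rot: [0.0, 0.22, 0.976, 0.0]
wrist_force: [0.3, 0.5, 0.1]
opening: 0.003
```

```bash
python3 - <<'E'
from h import *
p=camera("wrist");cv2.imwrite("pics/w1.png",p["img"]);print(ray(p,(320,240))[0],onz(p,(320,240),0))
print([ (r["conf"],r["centre"]) for r in pinpoint(p,"guard_grip")], proj(p,[[.553,.266,.052]]))
E
```

```text
[0.42878977 0.22474131 0.37366752] [0.51885978 0.18421491 0.        ]
[(0.81, [0.5948, 0.44]), (0.77, [0.1452, 0.6641]), (0.68, [0.5246, 0.6367])] [[411.38092196 249.46912423]]
```

View pics/w1.png

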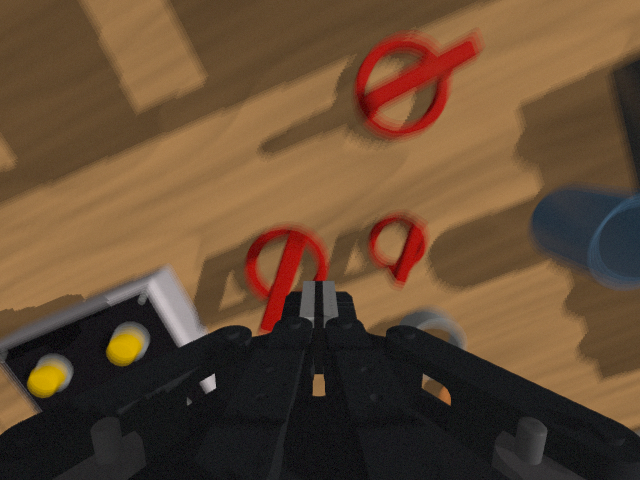

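Emit:
{"name": "servo_tool", "arguments": {
  "plan": [
    [[0.005, -0.035, 0, 0, -1], [0.005, -0.035, 0, 0, -1], [0.005, -0.035, 0, 0, -1], [0.005, -0.035, 0, 0, -1], [0.005, -0.035, 0, 0, -1], [0.005, -0.035, -0.02, 0, -1], [0, -0.02, -0.02, 0, -1], [0, 0, 0, 0, -1]]
  ]
}}

```text
time_s: 2.5
eef_pos: [0.5146, -0.0318, 0.2026]
eef_rot: [-0.002, 0.221, 0.975, -0.0]
wrist_force: [-0.1, 0.9, 0.1]
opening: 0.003
```

The wrist view shows the small guard at about (398,245), with its bar running from (415,228) to (398,280). The arm now stands over button (0.519,-0.033), so I'll go down in steps.

Emit:
{"name": "servo_tool", "arguments": {
  "plan": [
    [[0.004, -0.001, -0.03, 0, -1], [0, 0, -0.03, 0, -1], [0, 0, -0.025, 0, -1], [0, 0, -0.015, 0, -1], [0, 0, -0.008, 0, -1], [0, 0, -0.004, 0, -1], [0, 0, 0, 0, -1], [0, 0, 0, 0, -1]]
  ]
}}

```text
time_s: 3.3
eef_pos: [0.5211, -0.0313, 0.0943]
eef_rot: [0.001, 0.219, 0.976, -0.0]
wrist_force: [-0.1, 0.2, 0.6]
opening: -0.002
```

```bash
python3 - <<'E'
from h import *
for i in range(2):
  s=get_obs();print(s["eef_pos"],s["wrist_force"])
p=camera("wrist");cv2.imwrite("pics/w2.png",p["img"])
s=get_obs();print(s["eef_pos"],s["wrist_force"])
E
```

```text
[ 0.52111862 -0.03133146  0.09432738] [-0.05813183  0.24180577  0.578684  ]
[ 0.52111862 -0.03133146  0.09432738] [-0.05813183  0.24180577  0.578684  ]
[ 0.52114398 -0.03144127  0.09436577] [-0.20042547  0.66008231  0.94691131]
```

View pics/w2.png

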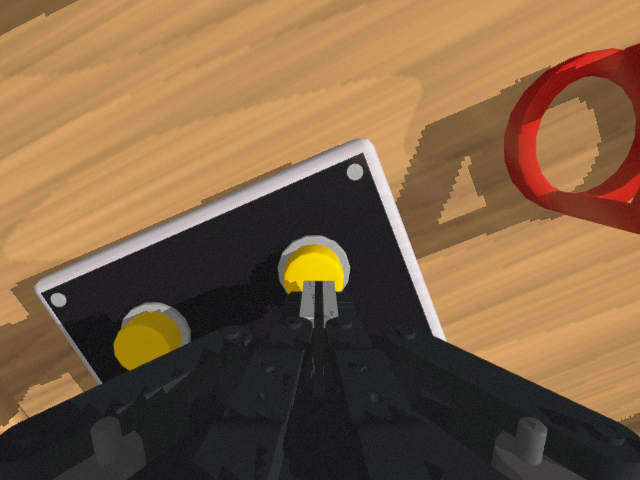

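The fingertip sits over the cap at about (318,280). Now I'll approach in small steps.

Emit:
{"name": "servo_tool", "arguments": {
  "plan": [
    [[0, 0, -0.003, 0, -1], [0, 0, -0.003, 0, -1], [0, 0, -0.002, 0, -1], [0, 0, 0, 0, -1]]
  ]
}}

```text
time_s: 3.75
eef_pos: [0.52, -0.0314, 0.0848]
eef_rot: [-0.0, 0.22, 0.976, 0.0]
wrist_force: [-0.1, 0.4, -0.6]
opening: 0.001
```

Emit:
{"name": "servo_tool", "arguments": {
  "plan": [
    [[0, 0, -0.001, 0, -1], [0, 0, 0, 0, -1]]
  ]
}}

```text
time_s: 3.95
eef_pos: [0.5203, -0.0315, 0.0842]
eef_rot: [-0.0, 0.22, 0.976, -0.0]
wrist_force: [-0.5, -1.3, 0.0]
opening: 0.003
```

Emit:
{"name": "servo_tool", "arguments": {
  "plan": [
    [[0, 0, -0.001, 0, -1], [0, 0, 0, 0, -1]]
  ]
}}

```text
time_s: 4.15
eef_pos: [0.5203, -0.0314, 0.0832]
eef_rot: [-0.0, 0.22, 0.976, 0.0]
wrist_force: [0.3, -0.2, 0.3]
opening: 0.003
```

Emit:
{"name": "servo_tool", "arguments": {
  "plan": [
    [[0, 0, -0.0005, 0, -1], [0, 0, -0.0005, 0, -1]]
  ]
}}

```text
time_s: 4.35
eef_pos: [0.5204, -0.0314, 0.0823]
eef_rot: [0.0, 0.22, 0.976, -0.0]
wrist_force: [-0.7, 0.3, 4.9]
opening: -0.002
```

Emit:
{"name": "servo_tool", "arguments": {
  "plan": [
    [[0, 0, -0.0005, 0, -1], [0, 0, 0, 0, -1]]
  ]
}}

```text
time_s: 4.55
eef_pos: [0.5205, -0.0314, 0.0821]
eef_rot: [0.0, 0.22, 0.976, -0.0]
wrist_force: [-1.3, 0.2, 4.8]
opening: 0.0
```

Emit:
{"name": "servo_tool", "arguments": {
  "plan": [
    [[0, 0, -0.0005, 0, -1], [0, 0, 0, 0, -1]]
  ]
}}

```text
time_s: 4.75
eef_pos: [0.5204, -0.0314, 0.0813]
eef_rot: [0.0, 0.22, 0.976, -0.0]
wrist_force: [-1.0, 0.7, 3.8]
opening: -0.005
```

Emit:
{"name": "servo_tool", "arguments": {
  "plan": [
    [[0, 0, -0.0005, 0, -1], [0, 0, 0, 0, -1]]
  ]
}}

```text
time_s: 4.95
eef_pos: [0.5204, -0.0315, 0.0806]
eef_rot: [0.0, 0.22, 0.976, 0.0]
wrist_force: [0.4, -0.4, 1.5]
opening: -0.005
```

Firm to about 5 N, then giving way: this is the good one. I'll take it just past the snap.

Emit:
{"name": "servo_tool", "arguments": {
  "plan": [
    [[0, 0, -0.0005, 0, -1], [0, 0, 0, 0, -1]]
  ]
}}

```text
time_s: 5.15
eef_pos: [0.5203, -0.0314, 0.08]
eef_rot: [-0.0, 0.22, 0.976, -0.0]
wrist_force: [0.5, -0.3, 0.4]
opening: 0.003
```

Emit:
{"name": "servo_tool", "arguments": {
  "plan": [
    [[0, 0, -0.0005, 0, -1], [0, 0, 0, 0, -1]]
  ]
}}

```text
time_s: 5.35
eef_pos: [0.5202, -0.0314, 0.0796]
eef_rot: [-0.0, 0.22, 0.976, -0.0]
wrist_force: [0.2, -0.3, 1.0]
opening: 0.002
```

Emit:
{"name": "servo_tool", "arguments": {
  "plan": [
    [[0, 0, -0.0003, 0, -1], [0, 0, 0, 0, -1]]
  ]
}}

```text
time_s: 5.55
eef_pos: [0.5203, -0.0314, 0.0794]
eef_rot: [-0.0, 0.22, 0.976, -0.0]
wrist_force: [0.2, 0.4, 0.8]
opening: 0.003
```

Emit:
{"name": "servo_tool", "arguments": {
  "plan": [
    [[0, 0, -0.0003, 0, -1], [0, 0, 0, 0, -1]]
  ]
}}

```text
time_s: 5.75
eef_pos: [0.5203, -0.0314, 0.0792]
eef_rot: [-0.0, 0.22, 0.976, -0.0]
wrist_force: [-0.9, 0.1, -0.5]
opening: 0.001
```

Emit:
{"name": "servo_tool", "arguments": {
  "plan": [
    [[0, 0, 0.005, 0, -1], [0, 0, 0.02, 0, -1], [0, 0, 0.04, 0, -1], [0, 0, 0.04, 0, -1], [0.0, 0.05, 0.02, 0, -1], [0, 0.05, 0, 0, -1], [0, 0, 0, 0, -1], [0, 0, 0, 0, -1]]
  ]
}}

```text
time_s: 6.55
eef_pos: [0.5201, 0.0661, 0.2031]
eef_rot: [0.0, 0.218, 0.976, -0.0]
wrist_force: [-1.0, 0.6, 0.1]
opening: 0.0
```

```bash
python3 - <<'E'
from h import *
for n in ["wrist","top"]:
  p=camera(n);cv2.imwrite(f"pics/{n}3.png",p["img"])
  if n=="top":
    cv2.imwrite("pics/t3c.png",cv2.resize(p["img"][200:300,200:400],None,fx=4,fy=4,interpolation=cv2.INTER_CUBIC))
p=camera("scene");cv2.imwrite("pics/s3c.png",cv2.resize(p["img"][180:280,220:380],None,fx=5,fy=5,interpolation=cv2.INTER_CUBIC))
E
```

```text
(no output)
```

View pics/wrist3.png

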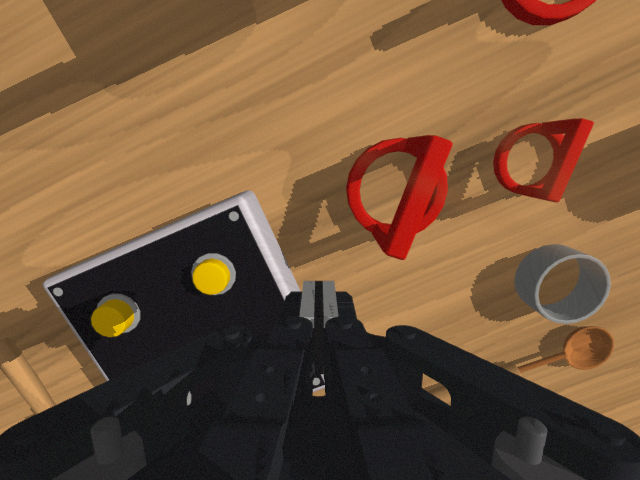

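View pics/s3c.png

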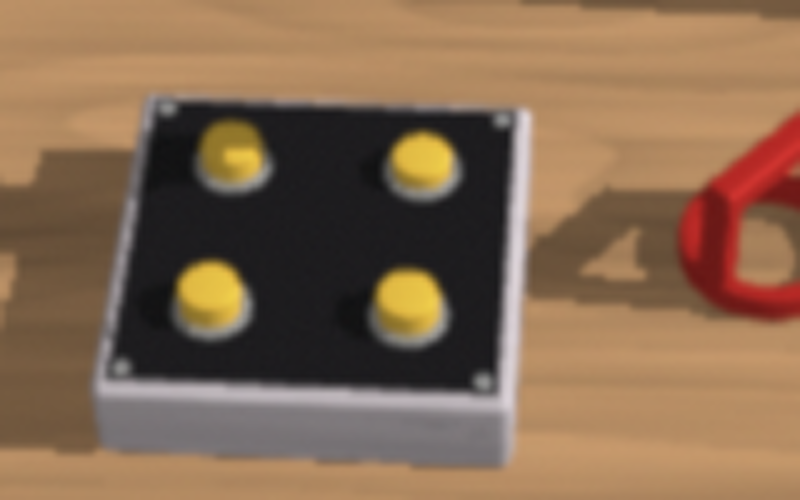

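The pressed button, upper right in the crop, sits visibly lower than the others, so it is latched. The small guard shows in the wrist view at about (545,158). I'll measure it now.

```bash
cat > g.py <<'E'
from h import *
from scipy.optimize import least_squares
import sys
names=sys.argv[1].split(",")
g0=np.array([float(v) for v in sys.argv[2].split(",")])  # x y yaw
zb=float(sys.argv[3]) if len(sys.argv)>3 else 0.
obs=[]
for n in names:
    p=camera(n);im=p["img"];cv2.imwrite(f"pics/gg_{n}_{p['shot']}.png",im);print(p["shot"])
    hsv=cv2.cvtColor(im,cv2.COLOR_BGR2HSV)
    m=cv2.inRange(hsv,(0,150,60),(6,255,255))|cv2.inRange(hsv,(174,150,60),(180,255,255))
    k,l,st,c=cv2.connectedComponentsWithStats(m)
    u=proj(p,[[g0[0],g0[1],zb+.025]])[0]
    i=1+np.argmin([np.hypot(*(c[j]-u)) if st[j,4]>60 else 1e9 for j in range(1,k)])
    obs.append((p,(l==i)));print(n,u,c[i],st[i])
# model points: silhouette render via dense polygons, IoU-like optimisation
def render(p,g):
    C,s=np.cos(g[2]),np.sin(g[2]);R=np.array([[C,-s,0],[s,C,0],[0,0,1]])
    T=lambda P:proj(p,np.array(P,float)@R.T+[g[0],g[1],zb])
    S=4;m=np.zeros((480*S,640*S),np.uint8)
    a=np.linspace(0,2*np.pi,49)
    q=lambda P:np.round((P+.5)*S-.5).astype(np.int32)
    for j in range(48):
        P=[[r*np.cos(t),r*np.sin(t),z] for r in(.024,.032) for t in(a[j],a[j+1]) for z in(0,.012)]
        cv2.fillConvexPoly(m,cv2.convexHull(q(T(P))),255)
    B=lambda x0,x1,z0,z1:cv2.fillConvexPoly(m,cv2.convexHull(q(T([[x,y,z] for x in(x0,x1) for y in(-.006,.006) for z in(z0,z1)]))),255)
    B(-.032,.032,.046,.058)
    for e in(-1,1): B(e*.024 if e>0 else -.032, .032 if e>0 else -.024, 0,.05)
    return cv2.resize(m,(640,480),interpolation=cv2.INTER_AREA)/255.
def cost(g):
    r=0
    for p,m in obs:
        d=render(p,g)-m;r+=(d**2).sum()/m.sum()
    return r
from scipy.optimize import minimize
best=None
for y0 in [g0[2]] if len(sys.argv)>4 else np.arange(0,np.pi,np.pi/6):
    s=minimize(cost,[g0[0],g0[1],y0],method="Nelder-Mead",options=dict(initial_simplex=[[g0[0],g0[1],y0],[g0[0]+.006,g0[1],y0],[g0[0],g0[1]+.006,y0],[g0[0],g0[1],y0+.2]],maxfev=120))
    if best is None or s.fun<best.fun:best=s
print("pose",np.round(best.x,4),best.fun)
for o in obs:
    obs_=obs;obs=[o];s=minimize(cost,best.x,method="Nelder-Mead",options=dict(initial_simplex=[best.x+d for d in np.vstack([np.zeros(3),np.diag([.004,.004,.1])])],maxfev=120));print(" single",np.round(s.x,4),s.fun);obs=obs_
s=get_obs();w,x,y,z=s["eef_rot"];R=cv2.Rodrigues
print("tcp",s["eef_pos"],"tool y yaw",np.arctan2(1-2*(x*x+z*z),2*(x*y-w*z)))
E
time python3 g.py wrist,top,scene .553,.266,0
```

```text
10
wrist [547.50838069 157.70697724] [550.34537493 153.43568692] [ 496  116  101   84 3654]
11
top [226.02513817 252.0162677 ] [226.74074074 252.28518519] [215 241  25  24 270]
12
scene [423.61625817 232.52472325] [423.33098592 234.1713615 ] [410 217  26  32 426]
pose [0.5535 0.2652 2.4508] 0.44671078951313753
 single [0.5528 0.2647 2.4587] 0.18776515789998666
 single [0.5538 0.2645 2.4186] 0.13458812137781764
 single [0.5538 0.2657 2.4714] 0.10395922117351036
tcp [0.52034187 0.06385232 0.20248094] tool y yaw 1.1261586543655273
real	0m30.395s
user	0m32.791s
sys	0m6.039s
```

Emit:
{"name": "servo_tool", "arguments": {
  "plan": [
    [[0.008, 0.04, 0, -0.06, 0.2], [0.008, 0.04, 0, -0.06, 0.2], [0.008, 0.04, 0, -0.06, 0.2], [0.008, 0.04, 0, -0.065, 0.2], [0.001, 0.041, 0, 0, 0.2], [0, 0, -0.03, 0, 0.2], [0, 0, 0, 0, 0.2], [0, 0, 0, 0, 0.2]]
  ]
}}

```text
time_s: 7.65
eef_pos: [0.5529, 0.2649, 0.1719]
eef_rot: [-0.001, 0.338, 0.941, -0.001]
wrist_force: [0.6, -0.4, 0.2]
opening: 0.599
```

```bash
python3 g.py wrist .5535,.2652,2.455 0 y; ls pics
```

```text
13
wrist [320.03930085 230.91247825] [319.62714014 229.8455929 ] [ 283  189   74   92 3154]
pose [0.5531 0.265  2.4482] 0.06663981488998548
 single [0.5531 0.2651 2.4483] 0.06537830798700173
tcp [0.55369507 0.26488618 0.17308312] tool y yaw 0.8814984053162257
g3.png
g34.png
g4.png
gg_scene_12.png
gg_top_11.png
gg_wrist_10.png
gg_wrist_13.png
s3c.png
scene0.png
t3c.png
top0.png
top3.png
w1.png
w2.png
wrist3.png
```

View pics/gg_wrist_13.png

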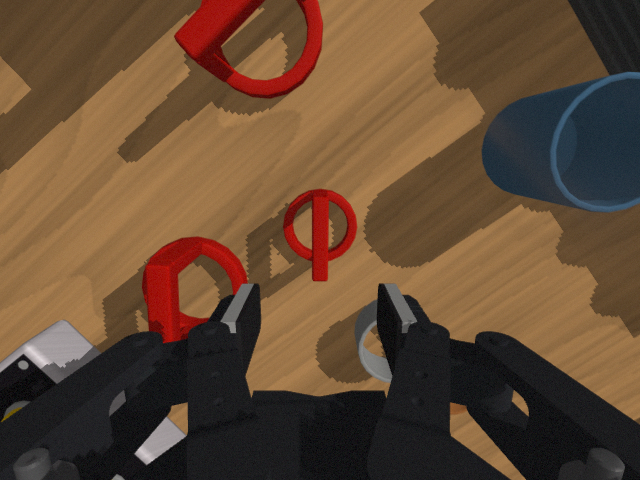

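Emit:
{"name": "servo_tool", "arguments": {
  "plan": [
    [[0, 0, -0.03, 0, 0.2], [0, 0, -0.03, 0, 0.2], [0, 0, -0.03, 0, 0.2], [0, 0, -0.02, 0, 0.2], [0, 0, -0.015, 0, 0.2], [0, 0, 0, 0, 0.2], [0, 0, 0, 0, 0.2]]
  ]
}}

```text
time_s: 8.4
eef_pos: [0.5544, 0.2657, 0.0489]
eef_rot: [0.001, 0.338, 0.941, 0.0]
wrist_force: [0.5, -0.8, 0.0]
opening: 0.6
```

The bar at (320,230) lies midway between the jaws, with nothing in the way.

Emit:
{"name": "servo_tool", "arguments": {
  "plan": [
    [[0, 0, -0.001, 0, -0.3], [0, 0, 0, 0, -0.6], [0, 0, 0, 0, -0.8], [0, 0, 0, 0, -1], [0, 0, 0, 0, -1], [0, 0, 0, 0, -1]]
  ]
}}

```text
time_s: 9.0
eef_pos: [0.554, 0.2661, 0.0477]
eef_rot: [0.001, 0.337, 0.941, 0.0]
wrist_force: [-0.2, -1.1, 4.6]
opening: 0.132
```

Emit:
{"name": "servo_tool", "arguments": {
  "plan": [
    [[0, 0, 0.005, 0, -1], [0, 0, 0.02, 0, -1], [0, 0, 0.04, 0, -1], [0, 0, 0.04, 0, -1], [0, 0, 0.02, 0, -1], [0, 0, 0, 0, -1]]
  ]
}}

```text
time_s: 9.6
eef_pos: [0.5555, 0.2668, 0.176]
eef_rot: [0.003, 0.337, 0.941, 0.002]
wrist_force: [0.1, 0.2, -0.6]
opening: 0.126
```

```bash
python3 - <<'E'
from h import *
p=camera("wrist");cv2.imwrite("pics/w5.png",p["img"])
p=camera("scene");cv2.imwrite("pics/s5.png",p["img"])
E
```

```text
(no output)
```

View pics/w5.png

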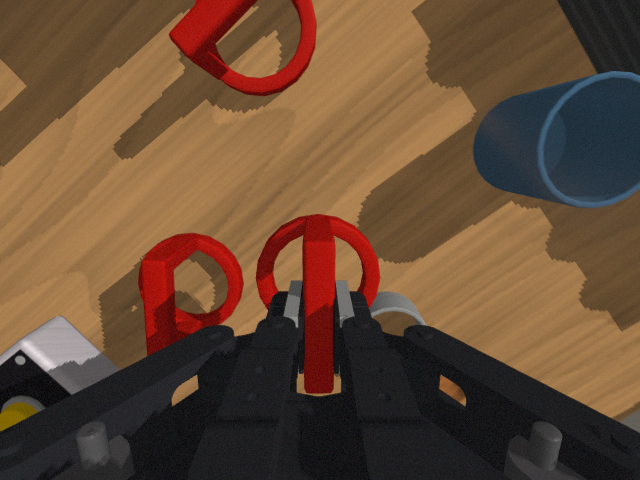

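View pics/s5.png

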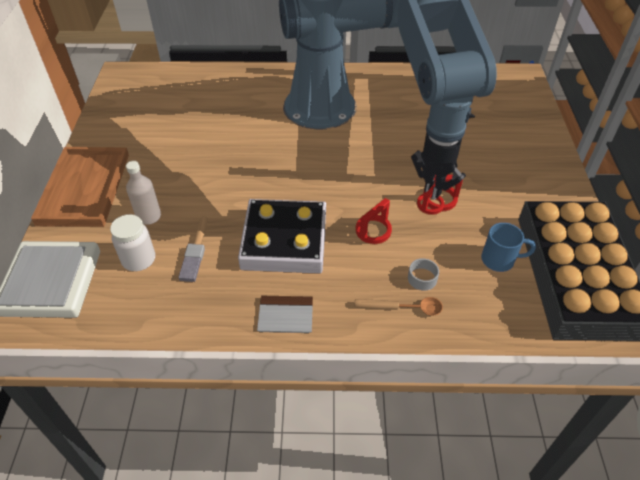

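The guard is held level and centred. I'll carry it to above the latched button.

Emit:
{"name": "servo_tool", "arguments": {
  "plan": [
    [[-0.005, -0.04, 0, 0, -1], [-0.005, -0.04, 0, 0, -1], [-0.005, -0.04, 0, 0, -1], [-0.005, -0.04, 0, 0, -1], [-0.005, -0.04, 0, 0, -1], [-0.005, -0.04, 0, 0, -1], [-0.005, -0.04, 0, 0, -1], [0, 0, 0, 0, -1]]
  ]
}}

```text
time_s: 10.5
eef_pos: [0.5167, -0.0178, 0.1696]
eef_rot: [-0.002, 0.339, 0.941, -0.001]
wrist_force: [0.2, -0.1, -0.4]
opening: 0.127
```

Emit:
{"name": "servo_tool", "arguments": {
  "plan": [
    [[0, -0.02, -0.02, 0, -1], [0, 0, -0.01, 0, -1], [0, 0, 0, 0, -1], [0, 0, 0, 0, -1]]
  ]
}}

```text
time_s: 10.9
eef_pos: [0.5178, -0.0329, 0.1409]
eef_rot: [-0.001, 0.337, 0.942, 0.0]
wrist_force: [0.3, -0.7, -0.2]
opening: 0.128
```

```bash
python3 - <<'E'
from h import *
p=camera("wrist");cv2.imwrite("pics/w6.png",p["img"]);s=get_obs();print(s["eef_pos"],s["wrist_force"])
print(proj(p,[[.5188,-.0326,.05],[.5188,-.0326,.064]]))
p=camera("scene");cv2.imwrite("pics/s6.png",cv2.resize(p["img"][150:280,220:380],None,fx=5,fy=5,interpolation=cv2.INTER_CUBIC)[:600])
E
```

```text
[ 0.518284   -0.03295806  0.14157091] [-0.23591929 -0.27962872  0.40556867]
[[320.35201692 250.82318598]
 [320.46833629 257.18544312]]
```

View pics/w6.png

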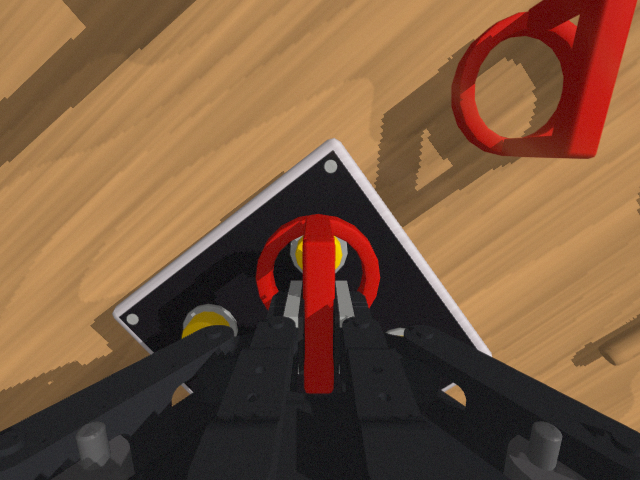

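View pics/s6.png

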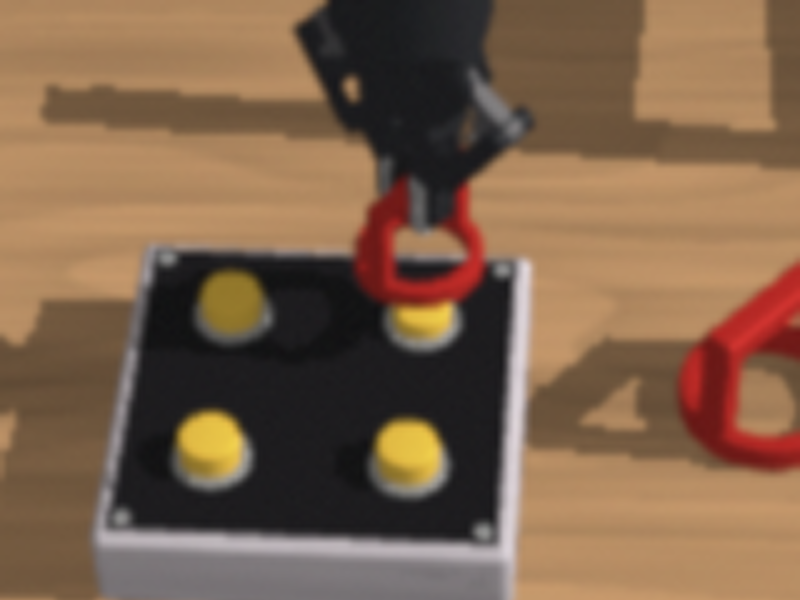

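The collar, about (290..347, 229..) centred near (319,252), matches the predicted (320,251). So the guard is aligned to about 1 mm, and I'll lower it gently.

Emit:
{"name": "servo_tool", "arguments": {
  "plan": [
    [[0, 0, -0.012, 0, -1], [0, 0, -0.01, 0, -1], [0, 0, -0.008, 0, -1], [0, 0, -0.005, 0, -1], [0, 0, 0, 0, -1], [0, 0, 0, 0, -1]]
  ]
}}

```text
time_s: 11.6
eef_pos: [0.5184, -0.0341, 0.1067]
eef_rot: [-0.0, 0.337, 0.941, -0.0]
wrist_force: [0.8, 0.1, 0.3]
opening: 0.124
```

```bash
python3 - <<'E'
from h import *
p=camera("wrist");cv2.imwrite("pics/w7.png",p["img"]);s=get_obs();print(s["eef_pos"],s["wrist_force"])
E
```

```text
[ 0.51861449 -0.03413282  0.10698324] [ 0.69198845  0.29699044 -1.03888733]
```

View pics/w7.png

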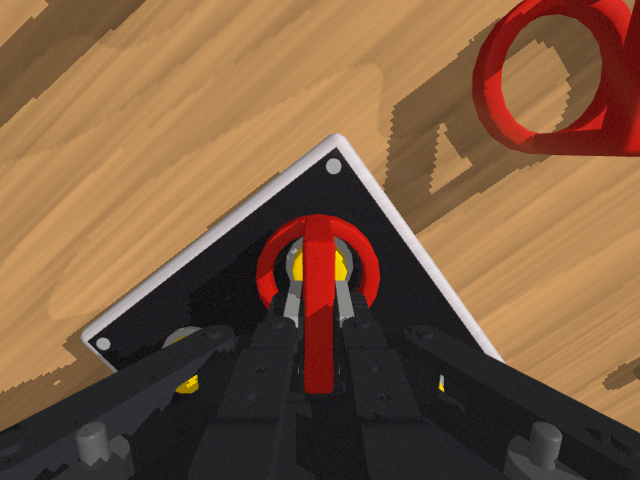

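Emit:
{"name": "servo_tool", "arguments": {
  "plan": [
    [[0, 0, -0.003, 0, -1], [0, 0, -0.002, 0, -1], [0, 0, -0.002, 0, -1], [0, 0, 0, 0, -1]]
  ]
}}

```text
time_s: 12.05
eef_pos: [0.5181, -0.034, 0.0994]
eef_rot: [-0.0, 0.337, 0.941, -0.0]
wrist_force: [0.6, -0.6, -0.4]
opening: 0.127
```

Emit:
{"name": "servo_tool", "arguments": {
  "plan": [
    [[0, 0, -0.0007, 0, -1], [0, 0, 0, 0, -1]]
  ]
}}

```text
time_s: 12.25
eef_pos: [0.5184, -0.034, 0.099]
eef_rot: [-0.0, 0.337, 0.941, -0.0]
wrist_force: [-0.3, 0.5, -1.5]
opening: 0.128
```

Emit:
{"name": "servo_tool", "arguments": {
  "plan": [
    [[0, 0, -0.0006, 0, -1], [0, 0, 0, 0, -1]]
  ]
}}

```text
time_s: 12.45
eef_pos: [0.5184, -0.034, 0.0985]
eef_rot: [0.0, 0.337, 0.941, -0.0]
wrist_force: [0.1, -0.1, -0.5]
opening: 0.128
```

Emit:
{"name": "servo_tool", "arguments": {
  "plan": [
    [[0, 0, -0.0005, 0, -1], [0, 0, 0, 0, -1]]
  ]
}}

```text
time_s: 12.65
eef_pos: [0.5183, -0.034, 0.0979]
eef_rot: [-0.0, 0.337, 0.941, -0.0]
wrist_force: [1.1, 0.4, -1.2]
opening: 0.123
```

Emit:
{"name": "servo_tool", "arguments": {
  "plan": [
    [[0, 0, -0.0005, 0, -1], [0, 0, 0, 0, -1]]
  ]
}}

```text
time_s: 12.85
eef_pos: [0.5184, -0.0342, 0.0978]
eef_rot: [0.0, 0.337, 0.941, -0.0]
wrist_force: [-2.9, -1.2, 3.5]
opening: 0.127
```

Contact at TCP z 0.0978 (3.5 N), as predicted. I'll open part way and check.

Emit:
{"name": "servo_tool", "arguments": {
  "plan": [
    [[0, 0, 0, 0, -0.65], [0, 0, 0, 0, -0.5], [0, 0, 0, 0, -0.3], [0, 0, 0, 0, -0.1], [0, 0, 0, 0, 0], [0, 0, 0, 0, 0]]
  ]
}}

```text
time_s: 13.45
eef_pos: [0.5183, -0.034, 0.0974]
eef_rot: [-0.0, 0.337, 0.941, -0.0]
wrist_force: [0.1, -0.1, -0.0]
opening: 0.496
```

Emit:
{"name": "servo_tool", "arguments": {
  "plan": [
    [[0, 0, 0.005, 0, 0], [0, 0, 0.02, 0, 0], [0, 0, 0.04, 0, 0], [0, 0, 0.04, 0, 0], [-0.03, 0.04, 0.02, 0, 0], [-0.03, 0.04, 0.02, 0, 0], [-0.03, 0.04, 0, 0, 0], [0, 0, 0, 0, 0]]
  ]
}}

```text
time_s: 14.25
eef_pos: [0.4298, 0.0839, 0.2404]
eef_rot: [-0.0, 0.335, 0.942, 0.001]
wrist_force: [0.3, -0.1, 0.0]
opening: 0.497
```

```bash
python3 g.py wrist,top,scene .518,-.034,2.45 .05 y; python3 - <<'E'
from h import *
import glob
p=camera("scene");cv2.imwrite("pics/s9c.png",cv2.resize(p["img"][150:280,220:380],None,fx=4,fy=4,interpolation=cv2.INTER_CUBIC));cv2.imwrite("pics/s9.png",p["img"])
p=camera("wrist");cv2.imwrite("pics/w9.png",p["img"])
E
```

```text
19
wrist [281.98681312 368.58391932] [285.91624365 359.94568528] [ 257  328   58   63 1970]
20
top [335.46707858 264.56465685] [335.83183183 264.76576577] [324 253  25  25 333]
21
scene [303.07246115 207.2360213 ] [303.65765766 209.04279279] [290 191  27  33 444]
pose [ 0.5183 -0.0348  2.4591] 0.7436765282779955
 single [ 0.5181 -0.0353  2.4362] 0.48918554948604304
 single [ 0.5183 -0.0349  2.4545] 0.074018701515818
 single [ 0.5194 -0.0343  2.4464] 0.148458770188874
tcp [0.43291142 0.08032133 0.24013529] tool y yaw 0.8839467721029147
```

View pics/s9c.png

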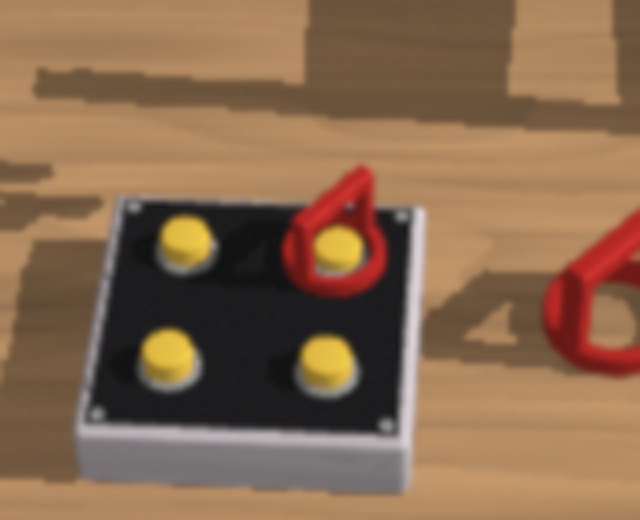

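View pics/w9.png

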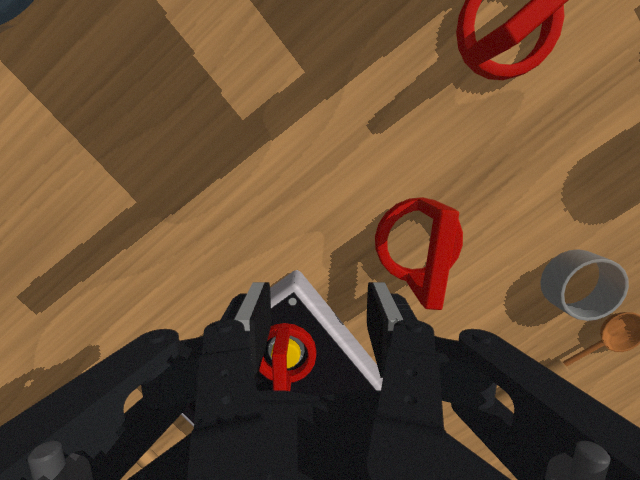

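View pics/s9.png

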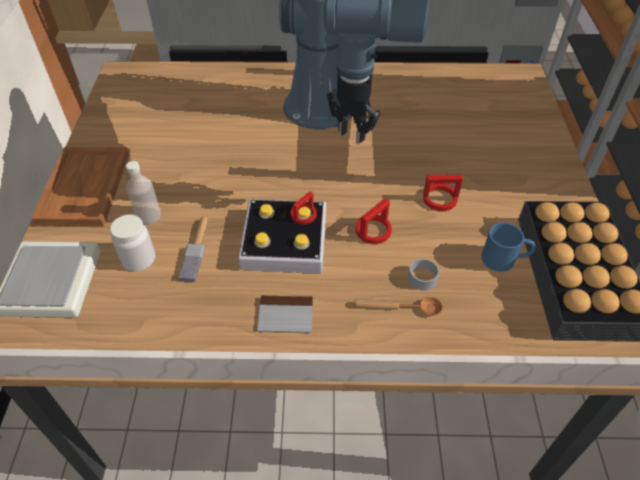

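The guard sits flat around the latched button, at scene pixels (303,209), about 2 mm off its axis. The other things stand where they were, and the arm is clear.

```bash
python3 -c "
from bench import *
print(hand_in())"
```

```text
the job is handed in; nothing more can be done
None
```

The job is handed in: one button is snapped in and the smallest red guard stands around it on the console.

- **Button:** The first one I pressed, near (0.519, -0.033), was the good one. It held firm to about 5 N and then gave way to about 0 N. I went on about 1 mm at near-zero force and stopped before feeling the hard stop. Afterwards its cap stood visibly lower than the other three, so I left those unpressed.
- **Guard:** I gripped it by the bar and set it down at about 3.5 N. It touched at the height expected for lying flat on the console's face, and then I released it.
- **Last checks:** The camera fit put the guard's centre within about 2 mm of the button's axis, inside the 5 mm clearance. The wrist-camera fit was poorer because the gripper partly hid the guard, but it agreed to about 1 mm. In the last pictures the other things on the bench stood where they had been, and the arm was clear. The last move ended at 14.25 s of the 72 s.

No check failed.

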